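Park the soldering kit in its holders

TASK

Tidy the soldering kit that lies about the bench into its holders, so that nothing tips, rolls, scratches or chars the top: the flux bottle into its round black anti-tip stand, the charcoal block into the sheet-steel pan, the black eye loupe into the round dark-wood dish, the brass burner head into the hole of the beech block, and the steel bench block into the recess of the square rubber base. Each must stand upright, right down on the floor of its own holder. Keep the flux bottle upright all the time, and set things down rather than dropping them.

Things in the scene. Friction and masses are not known exactly. Their poses are not given: they have to be found in the camera images.
- flux_bottle: white plastic dropper bottle with a red pointed cap, upright: body 40 mm across and straight up to 75 mm, 111 mm high over all, about 70 g. Origin: centre of its underside; z up. Grip the body.
- charcoal_block: black charcoal soldering block, 46 mm (its x) by 70 mm (its y) and 27 mm high, about 50 g. Origin: centre of its underside; z up. Grip it across the 46 mm.
- loupe: black eye loupe, a short barrel standing on its wide rim: 34 mm across at the foot, about 28 mm across near the top, 30 mm high, about 22 g. Origin: centre of its underside; z up.
- burner_nozzle: spare brass burner head standing on its hexagon: hexagon 22 mm over the flats (25 mm over the corners) and 8 mm high, above it a tube 19 mm across; 56 mm high over all, about 85 g. Origin: centre of its underside; z up. Grip the tube.
- bench_block: polished steel bench block, 64 x 64 mm and 16 mm high, about 0.5 kg. Origin: centre of its underside; x and y along its sides, z up. Grip it across two of its sides.
- bottle_stand: round black anti-tip stand for the flux bottle: foot 92 mm across, in the middle a cup with a cork-lined well 54 mm wide whose floor lies 8 mm and whose rim 26 mm above the bench. Does not move. Origin: on the bench, at the centre of the well; z up.
- charcoal_pan: shallow folded sheet-steel pan with a pale fibre pad, for the charcoal block: inside 62 mm (its x) by 84 mm (its y), pad 4 mm and rim 14 mm above the bench. Does not move. Origin: on the bench, at the centre of the pan; z up.
- loupe_dish: round dish of dark turned wood with a green felt floor, for the loupe: about 64 mm across outside, 48 mm inside, felt 6 mm and rim 15 mm above the bench. Does not move. Origin: on the bench, at its centre; z up.
- nozzle_block: pale beech block, 70 x 70 mm and 23 mm high, with one round hole 38 mm wide for the burner head; the floor of the hole lies 7 mm above the bench. Does not move. Origin: on the bench, under the centre of the hole; z up.
- rubber_base: square dark rubber base, 92 x 92 mm, with a square recess 76 mm wide for the bench block; the floor of the recess lies 10 mm and its rim 16 mm above the bench. Does not move. Origin: on the bench, at the centre of the recess; x and y along its sides, z up.
Things that resemble listed ones, but are neither listed nor needed, are in the scene too. Several things have the shape of the loupe; the one meant has the colours described above.

How it is judged (in metres and radians):
At the end, for the whole second after the job is handed in: Each of the five things is in its own holder: within 10 mm of the holder's centre, its underside within 3 mm of the holder's floor, upright within 0.1 rad and at rest (horizontal distance between flux_bottle and bottle_stand below 0.01 m and z of flux_bottle in the frame of bottle_stand below 0.011 m and angle between each of flux_bottle, charcoal_block, loupe, burner_nozzle, bench_block's own z axis and vertical below 0.1 rad and linear speed of each of flux_bottle, charcoal_block, loupe, burner_nozzle, bench_block below 0.02 m/s and horizontal distance between charcoal_block and charcoal_pan below 0.01 m and z of charcoal_block in the frame of charcoal_pan below 0.007 m and horizontal distance between loupe and loupe_dish below 0.01 m and z of loupe in the frame of loupe_dish below 0.009 m and horizontal distance between burner_nozzle and nozzle_block below 0.01 m and z of burner_nozzle in the frame of nozzle_block below 0.01 m and horizontal distance between bench_block and rubber_base below 0.01 m and z of bench_block in the frame of rubber_base below 0.013 m); the robot touches nothing.
It fails at once if the flux bottle is tipped (more than 0.5 rad) (angle between flux_bottle's own z axis and vertical above 0.5 rad).
It fails at once if a thing is dropped: it touches nothing while its underside is more than 45 mm above the bench ((contact force between flux_bottle and anything else below 0.01 N and height (world z) of flux_bottle above 0.045 m) or (contact force between charcoal_block and anything else below 0.01 N and height (world z) of charcoal_block above 0.045 m) or (contact force between loupe and anything else below 0.01 N and height (world z) of loupe above 0.045 m) or (contact force between burner_nozzle and anything else below 0.01 N and height (world z) of burner_nozzle above 0.045 m) or (contact force between bench_block and anything else below 0.01 N and height (world z) of bench_block above 0.045 m)).
It also fails if it takes over 120 s, if anything falls off the work surface, if the arm or the gripper's body presses on something with over 40 N, if the wrist force passes 120 N, or if a joint passes its speed limit or range.

ROBOT

A 7-joint arm with a two-finger parallel gripper is mounted at the origin on a cart in front of the work surface, level with it; the furniture and walls round the work are solid. World frame = base frame: x ahead of the robot, y to its left, z up, the work surface at z = 0. Lengths are in mm, angles in rad, forces in N, time in s.
With the tool pointing down it reaches from about 400 to 925 mm from the base axis. Payload 5.6 kg.
Tool frame: the origin (TCP) lies on the centre line of the jaws, within the pads' length; the fingertips stand 17 mm ahead of it and the grasp point (between the pads) lies 2 mm behind it (finger_overhang is the distance from the TCP to the fingertips, in mm); z points along the fingers, y is the line along which they close (so a half turn about z gives the same grasp; the last joint's range is limited). The gripper opens to 85 mm and grips with 20 to 120 N. Pads are 22 mm wide; open, the fingers measure 114 mm over their backs; the gripper's body (76 mm by 85 mm) begins 54 mm behind the grasp point. The pads swing forward as they close: fully open they stand 13 mm farther back than shut.
Start: joints at [1.17, 0.468, -0.012, 1.603, 0.006, 1.071, -0.056], TCP at [227.6, -608.856, 248.29] pointing down, gripper open.
Joint ranges: [-2.53, 2.53], [-0.31, 2.02], [-1.57, 1.55], [0.28, 2.44], [-1.29, 4.43], [0.15, 1.84], [-2.92, 2.92]. Speed limits (rad/s): [2.57, 2.57, 3.14, 3.14, 3.14, 3.14, 3.14].

INTERFACE

Orientations are given as a unit quaternion [x, y, z, w].
In Python, from plant import * gives the robot as it stands.
- The arm moves only by the tool play_rows, never from a script. Its argument "series" is a list of rows, each an object of numbers: "jaw": the opening, from 0 (shut) to 1 (fully open); "tx", "ty", "tz": the shift along the tool's x, y, z each as a share of 0.4 m, from -1 to 1; "roll": the turn about the tool's z as a share of 30 degrees, from -1 to 1. In form: [{"jaw": .., "tx": .., "ty": .., "tz": .., "roll": ..}, ...]. A call has 1 to 8 rows; each row is the pose to reach, as a shift and turn from the pose commanded when the call began, along the tool's axes at that moment; what a row does not reach only later rows make up. A row lasts 1/10 s, in which the tool goes at most 50 mm and 8.59 degrees, less where a joint would pass 70% of its speed; a pose out of reach is approached as far as the arm can. A call with a number of a shift or a turn outside -1 to 1 is refused whole. A call with a gripper value outside its range is refused whole. The fingers move at their own pace and stop on an object; the grip force is fixed at half the most. Time passes only in rows, so rows that repeat a pose let the fingers close. It gives the time, the measured TCP pose, the force, the opening and the grip force at its end, in the units of the state.
- read_state(): the state, without advancing time (a new reading comes with each control period).
- read_camera(name): name is "side" or "top"; returns a dict with "image" (400x640x3 uint8, red, green, blue), "fovy" (degrees; the focal length in pixels is half the picture's height over the tangent of half this angle, whatever the lens; pixels are square), "cx", "cy" (the principal point, pixels), "extrinsics" (4x4, takes a point from world to camera coordinates). Camera axes: x right, y up, looking along -z (the intrinsics and any distortion apply to the point x, -y, -z); pixel columns grow to the right and rows downward; lengths in mm; the calibration is good to about 2 mm. A picture is of the moment at which its call begins. There is no depth.
- job_done(): hands the job in; it is judged then, once.
The state is a dict: "time": time; "joints": joint angles; "qvel": joint speeds; "tau": joint torques, N m; "ee_pos": TCP position; "eef_rot": TCP orientation; "wrist_force": force on the tool from outside, world axes, zero at the start; "moment": the same for the moment, N m; "opening": finger opening in mm; "gripper_force": force on a finger pad.
Only numpy, scipy, OpenCV 4.12 (cv2) and the standard library are available. Lean on these libraries where they do the work, as an engineer would, in place of code of your own. Each camera call takes 0.05 s, during which the arm holds its last target. There are 200 camera calls.

## Working session

There is one attempt and no reset: what is moved stays moved. The work goes in short steps, Python scripts to look and compute and a tool call to move; the robot and the scene stay as the last step left them, time stands still between calls to the robot, and variables do not carry over. Pictures are saved under pics/ and viewed, at most 14 in all, crops included, and the job is handed in when it is done.

Besides the shell and the picture viewer there is one more tool, called after "Request:" in YAML: its name, and indented under it one key for each argument. play_rows: Moves the arm, as the interface text tells. Shift numbers are shares of 0.4 m and turn numbers shares of 30 degrees, none past 1 either way. Its arguments: {"type":"object","properties":{"series":{"type":"array","items":{"type":"object","properties":{"jaw":{"type":"number"},"tx":{"type":"number","minimum":-1,"maximum":1},"ty":{"type":"number","minimum":-1,"maximum":1},"tz":{"type":"number","minimum":-1,"maximum":1},"roll":{"type":"number","minimum":-1,"maximum":1}}}}},"required":["series"]}

```bash
ls; mkdir -p pics; cat > h.py <<'E'
from plant import *
import numpy as np, cv2
def cam(n):
    c=read_camera(n); return c
def ray(c,u,v):
    f=200/np.tan(np.radians(c["fovy"])/2)
    E=np.array(c["extrinsics"]); R=E[:3,:3]; t=E[:3,3]
    d=np.array([(u-c["cx"])/f,-(v-c["cy"])/f,-1.])
    return -R.T@t, R.T@d
def onz(c,u,v,z):
    o,d=ray(c,u,v); return (o+d*(z-o[2])/d[2])
def proj(c,p):
    f=200/np.tan(np.radians(c["fovy"])/2)
    E=np.array(c["extrinsics"]); q=E[:3,:3]@np.array(p)+E[:3,3]
    return c["cx"]+f*q[0]/-q[2], c["cy"]-f*q[1]/-q[2]
E
python3 - <<'E'
from h import *
for n in("top","side"):
    c=cam(n); im=np.array(c["image"]); cv2.imwrite(f"pics/{n}0.png",im[:,:,::-1])
    print({k:np.round(v,3).tolist() for k,v in c.items() if k!="image"}); print(ray(c,320,200)[0])
    np.save(n+"0.npy",c,allow_pickle=True)
s=read_state(); print(s["ee_pos"],s["eef_rot"],s["time"],s["opening"])
E
```

```text
pics
{'fovy': 42.707, 'cx': 319.149, 'cy': 195.792, 'extrinsics': [[0.012, -1.0, 0.02, -221.407], [0.999, 0.013, 0.046, -536.187], [-0.046, 0.02, 0.999, -1157.21], [0.0, 0.0, 0.0, 1.0]]}
[ 485.03806748 -191.76696619 1184.74332349]
{'fovy': 45.521, 'cx': 319.901, 'cy': 193.979, 'extrinsics': [[0.976, -0.219, -0.017, -571.134], [0.191, 0.811, 0.553, 53.739], [-0.108, -0.543, 0.833, -1065.538], [0.0, 0.0, 0.0, 1.0]]}
[ 432.33644486 -746.80787353  848.42003232]
[ 227.40254107 -608.45103872  247.45005991] [ 9.84046999e-01  1.77907014e-01 -1.99639706e-04 -7.47071862e-04] 0.1 85.17319436580891
```

View pics/top0.png

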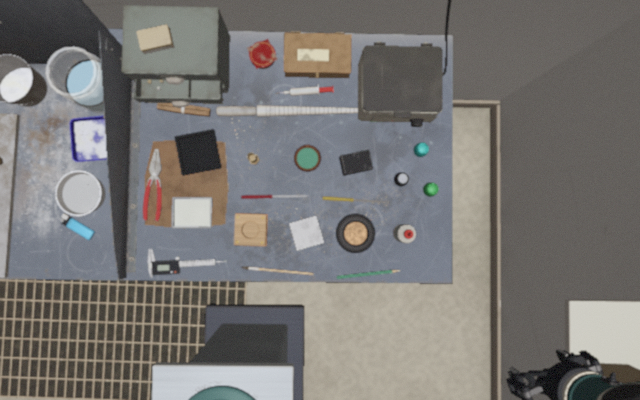

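View pics/side0.png

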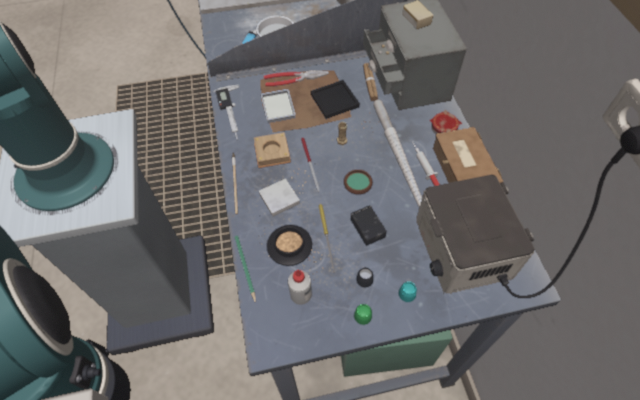

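The top view shows flux bottle (405,233), stand (356,233), charcoal (356,162), pan (192,212), dish (307,158), nozzle (253,158), beech block (250,230), bench block (306,233) and rubber base (198,152). The loupe candidates are black/white (402,179), teal (422,149) and green (431,188). By description the black one at (402,179) is the loupe meant; I'll confirm that in an enlarged crop.

```bash
python3 - <<'E'
from h import *
T=cv2.imread("pics/top0.png");S=cv2.imread("pics/side0.png")
a=cv2.resize(T[120:262,140:450],None,fx=2.5,fy=2.5,interpolation=cv2.INTER_CUBIC)
b=cv2.resize(S[240:340,270:440],None,fx=2.2,fy=2.2,interpolation=cv2.INTER_CUBIC)
o=np.zeros((600,780,3),np.uint8);o[:355,:775]=a;o[360:580,:374]=b
cv2.imwrite("pics/crop0.png",o)
E
```

```text
(no output)
```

View pics/crop0.png

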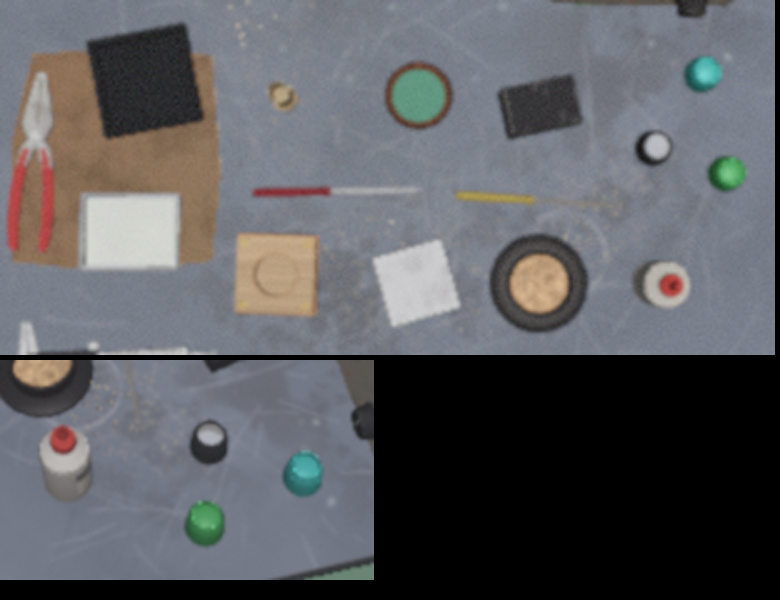

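The crop shows the black barrel with a pale lens at (402,179). It is the only black one (the others are teal and green), so it is the loupe.

```bash
cat > meas.py <<'E'
from h import *
c=np.load("top0.npy",allow_pickle=True).item(); I=np.array(c["image"]); I=np.ascontiguousarray(I)
K=4; B=cv2.resize(I,None,fx=K,fy=K,interpolation=cv2.INTER_CUBIC)
hsv=cv2.cvtColor(B,cv2.COLOR_RGB2HSV).astype(int); H,S,V=hsv[...,0],hsv[...,1],hsv[...,2]
M=dict(
 bottlecap=((405,233),14,((H<8)|(H>172))&(S>130),100),
 stand_cork=((356,233),25,(H>5)&(H<25)&(S>60)&(V>110),8),
 stand_foot=((356,233),25,(V<75)|((H>5)&(H<25)&(S>60)),3),
 charcoal=((356,162),22,V<80,27),
 pan=((192,212),22,(S<40)&(V>150),8),
 panwide=((192,212),24,(S<60)&(V>110),14),
 loupe_blk=((402,179),11,(V<75)|((S<40)&(V>120)),15),
 loupe_lens=((402,179),9,(S<45)&(V>135),30),
 dish=((307,158),18,(H>60)&(H<90)&(S>70),6),
 nozzle=((253,158),11,(H>8)&(H<32)&(S>70),50),
 beech=((250,230),23,(H>5)&(H<25)&(S>70)&(V>110),23),
 bench=((306,233),24,(S<30)&(V>140),16),
 rubber=((198,152),29,V<60,14))
for n,((u,v),r,m,z) in M.items():
    w=np.zeros(m.shape,np.uint8); y0,y1,x0,x1=[int(q*K) for q in(v-r,v+r,u-r,u+r)]
    w[y0:y1,x0:x1]=m[y0:y1,x0:x1]
    cs,_=cv2.findContours(w,cv2.RETR_EXTERNAL,cv2.CHAIN_APPROX_NONE); k=max(cs,key=cv2.contourArea)
    p=cv2.convexHull(k).reshape(-1,2)
    W=np.array([onz(c,(q[0]+.5)/K-.5,(q[1]+.5)/K-.5,z)[:2] for q in p],np.float32)
    (cx,cy),(a,b),t=cv2.minAreaRect(W)
    print(n,"rect c",np.round((cx,cy),1),"sz",np.round((a,b),1),"ang",round(t,1),"eqd",round(2*np.sqrt(cv2.contourArea(W)/np.pi),1),"px",np.round(p.mean(0)/K,1))
E
python3 meas.py
```

```text
bottlecap rect c [ 456.9 -402.8] sz [15.9 16.5] ang 0.2 eqd 16.4 px [408.  233.8]
stand_cork rect c [ 454.6 -298.7] sz [54.5 54.1] ang 0.6 eqd 54.7 px [356.  233.2]
stand_foot rect c [ 454.7 -299. ] sz [88.  87.8] ang 45.6 eqd 88.3 px [354.5 232.9]
charcoal rect c [ 615.6 -296.5] sz [45.5 69.9] ang 13.1 eqd 62.8 px [354.5 163.3]
pan rect c [497.7  77.2] sz [70.5 92.8] ang 1.4 eqd 90.0 px [189.9 215.7]
panwide rect c [489.8  74.7] sz [ 89.3 108.2] ang 0.6 eqd 107.6 px [193.3 207.6]
loupe_blk rect c [ 581.1 -403.9] sz [50.2 50.6] ang 0.7 eqd 56.6 px [401.9 178.9]
loupe_lens rect c [ 581.1 -403.6] sz [20.8 21.5] ang 64.1 eqd 21.5 px [402.7 178.5]
dish rect c [ 626.7 -186.2] sz [45.3 45.1] ang 0.8 eqd 45.9 px [307.5 158.4]
nozzle rect c [618.5 -64.3] sz [24.5 17.7] ang 58.2 eqd 20.5 px [253.3 158.3]
beech rect c [460.9 -60.7] sz [71.9 71.7] ang 89.1 eqd 80.5 px [252.1 226.7]
bench rect c [ 463.6 -194.1] sz [90.7 93.1] ang 12.3 eqd 94.6 px [308.3 233.1]
rubber rect c [635.6  64.6] sz [89.5 89.9] ang 11.8 eqd 100.7 px [198.7 152.8]
```

```bash
cat > m2.py <<'E'
from h import *
c=np.load("top0.npy",allow_pickle=True).item(); s=np.load("side0.npy",allow_pickle=True).item()
K=4
def big(c): return cv2.resize(np.ascontiguousarray(c["image"]),None,fx=K,fy=K,interpolation=cv2.INTER_CUBIC)
def blob(m,u,v,r):
    w=np.zeros(m.shape,np.uint8); y0,y1,x0,x1=[int(q*K) for q in(v-r,v+r,u-r,u+r)]
    w[y0:y1,x0:x1]=m[y0:y1,x0:x1]
    cs,_=cv2.findContours(w,cv2.RETR_EXTERNAL,cv2.CHAIN_APPROX_NONE); return (cv2.convexHull(max(cs,key=cv2.contourArea)).reshape(-1,2)+.5)/K-.5
def rect(n,p,z):
    W=np.array([onz(c,*q,z)[:2] for q in p],np.float32); r=cv2.minAreaRect(W); print(n,np.round(r[0],1),np.round(r[1],1),round(r[2],1))
B=big(c); h=cv2.cvtColor(B,cv2.COLOR_RGB2HSV).astype(int)
for t in(160,175,190): rect(f"bench{t}",blob((h[...,2]>t)&(h[...,1]<60),306,233,26),16)
for t in(150,170,190): rect(f"pan{t}",blob((h[...,2]>t)&(h[...,1]<60),192,212,24),10)
rect("noz",blob((h[...,0]>8)&(h[...,0]<32)&(h[...,1]>70),253,158,11),28)
A=big(s); g=cv2.cvtColor(A,cv2.COLOR_RGB2HSV).astype(int)
def tri(n,pa,pb):
    (o1,d1),(o2,d2)=ray(c,*pa),ray(s,*pb)
    k=np.linalg.lstsq(np.c_[d1,-d2],o2-o1,rcond=None)[0]; P,Q=o1+k[0]*d1,o2+k[1]*d2
    print(n,np.round((P+Q)/2,1),"gap",round(np.linalg.norm(P-Q),1))
def ctr(p): return np.array(cv2.minAreaRect(p.astype(np.float32))[0])
red=lambda h:((h[...,0]<8)|(h[...,0]>172))&(h[...,1]>130)
tri("cap",ctr(blob(red(h),405,233,14)),ctr(blob(red(g),299,277,14)))
len_=lambda h:(h[...,1]<45)&(h[...,2]>135)
tri("lens",ctr(blob(len_(h),402,179,9)),ctr(blob(len_(g),365,272,9)))
br=lambda h:(h[...,0]>8)&(h[...,0]<32)&(h[...,1]>70)
pn=blob(br(g),342,133,16); print("noz side px",pn.min(0),pn.max(0))
tri("noz",ctr(blob(br(h),253,158,11)),ctr(pn))
gr=lambda h:(h[...,0]>60)&(h[...,0]<90)&(h[...,1]>70)
tri("dish",ctr(blob(gr(h),307,158,18)),ctr(blob(gr(g),358,181,18)))
E
python3 m2.py
```

```text
bench160 [ 454.2 -185.9] [66.8 66.7] 16.5
bench175 [ 454.2 -186.1] [64.7 64.7] 16.5
bench190 [ 454.4 -186.2] [62.9 62.6] 16.5
pan150 [497.7  76.8] [70.4 92.7] 1.4
pan170 [497.8  74.3] [66.8 84.1] 0.7
pan190 [497.8  74.8] [63.4 80.3] 0.7
noz [621.1 -61.8] [25.  18.1] 58.2
cap [ 457.1 -405.8   84.6] gap 1.2
lens [ 581.4 -404.4   25.3] gap 0.1
noz side px [337.625 122.625] [345.625 143.625]
noz [621.4 -61.7  26.9] gap 0.4
dish [ 626.6 -186.2    9.6] gap 0.6
```

```bash
cat > go.py <<'E'
import sys; from h import *
from scipy.spatial.transform import Rotation as Ro
def show(*a):
    s=read_state(); R=Ro.from_quat(s["eef_rot"]).as_matrix(); p=np.array(s["ee_pos"])
    y=np.degrees(np.arctan2(R[1,1],R[0,1])); print("now",np.round(p,1),"close-axis",round(y,1),"t",s["time"])
    for q in a:
        d=R.T@(np.array(q[:3])-p)/400; o=np.round(d,4)
        r=0 if len(q)<4 else -(((q[3]-y)+90)%180-90)/30
        print(q,"-> t",o,"roll",round(r,3))
show(*[[float(v) for v in a.split(",")] for a in sys.argv[1:]])
E
python3 go.py 457,-404.5,200 457,-404.5,62
```

```text
now [ 227.4 -608.5  247.5] close-axis -69.5 t 0.1
[457.0, -404.5, 200.0] -> t [ 0.7162 -0.2764  0.119 ] roll 0
[457.0, -404.5, 62.0] -> t [ 0.7162 -0.2759  0.464 ] roll 0
```

Request:
play_rows:
  series:
    - {"tx": 0.716,"ty": -0.276,"tz": 0.12,"jaw": 1}
    - {"tx": 0.716,"ty": -0.276,"tz": 0.12,"jaw": 1}
    - {"tx": 0.716,"ty": -0.276,"tz": 0.12,"jaw": 1}
    - {"tx": 0.716,"ty": -0.276,"tz": 0.12,"jaw": 1}
    - {"tx": 0.716,"ty": -0.276,"tz": 0.12,"jaw": 1}
    - {"tx": 0.716,"ty": -0.276,"tz": 0.12,"jaw": 1}
    - {"tx": 0.716,"ty": -0.276,"tz": 0.12,"jaw": 1}
    - {"tx": 0.716,"ty": -0.276,"tz": 0.12,"jaw": 1}

```text
$.series[0]: bad value
```

```bash
python3 go.py 457,-404.5,62 454.7,-298.9,190; python3 - <<'E'
from h import *
T=np.array(cam("top")["image"]);S=np.array(cam("side")["image"])
o=np.hstack([cv2.resize(T[120:300,310:480],None,fx=2.3,fy=2.3),cv2.resize(S[120:300,220:390],None,fx=2.3,fy=2.3)])
cv2.imwrite("pics/b1.png",o[:,:,::-1])
E
```

```text
now [ 227.4 -608.5  247.5] close-axis -69.5 t 0.1
[457.0, -404.5, 62.0] -> t [ 0.7162 -0.2759  0.464 ] roll 0
[454.7, -298.9, 190.0] -> t [ 0.8033 -0.5257  0.1443] roll 0
```

View pics/b1.png

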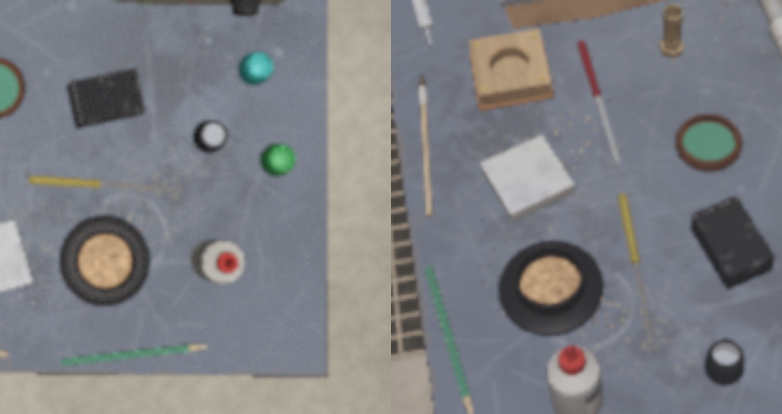

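The call was refused and nothing moved: both views still show the bottle upright and no arm. The likely cause is the missing roll, since a row may need every field.

Request:
play_rows:
  series:
    - {"tx": 0.716,"ty": -0.276,"tz": 0.12,"roll": 0,"jaw": 1}
    - {"tx": 0.716,"ty": -0.276,"tz": 0.12,"roll": 0,"jaw": 1}
    - {"tx": 0.716,"ty": -0.276,"tz": 0.12,"roll": 0,"jaw": 1}
    - {"tx": 0.716,"ty": -0.276,"tz": 0.12,"roll": 0,"jaw": 1}
    - {"tx": 0.716,"ty": -0.276,"tz": 0.12,"roll": 0,"jaw": 1}
    - {"tx": 0.716,"ty": -0.276,"tz": 0.12,"roll": 0,"jaw": 1}
    - {"tx": 0.716,"ty": -0.276,"tz": 0.12,"roll": 0,"jaw": 1}
    - {"tx": 0.716,"ty": -0.276,"tz": 0.12,"roll": 0,"jaw": 1}

```text
time: 1.0
ee_pos: [459.2, -402.6, 199.7]
eef_rot: [0.984, 0.181, 0.0, -0.001]
wrist_force: [-1.0, -1.0, -0.4]
opening: 85.3
gripper_force: 0.0
```

```bash
python3 go.py 457,-404.5,62 454.7,-298.9,190; python3 - <<'E'
from h import *
T=np.array(cam("top")["image"]);S=np.array(cam("side")["image"])
o=np.hstack([cv2.resize(T[120:300,310:480],None,fx=2.3,fy=2.3),cv2.resize(S[150:330,220:390],None,fx=2.3,fy=2.3)])
cv2.imwrite("pics/b2.png",o[:,:,::-1])
E
```

```text
now [ 459.2 -402.6  199.7] close-axis -69.2 t 1.0
[457.0, -404.5, 62.0] -> t [-0.0069  0.0031  0.3442] roll 0
[454.7, -298.9, 190.0] -> t [ 0.0816 -0.2462  0.0246] roll 0
```

View pics/b2.png

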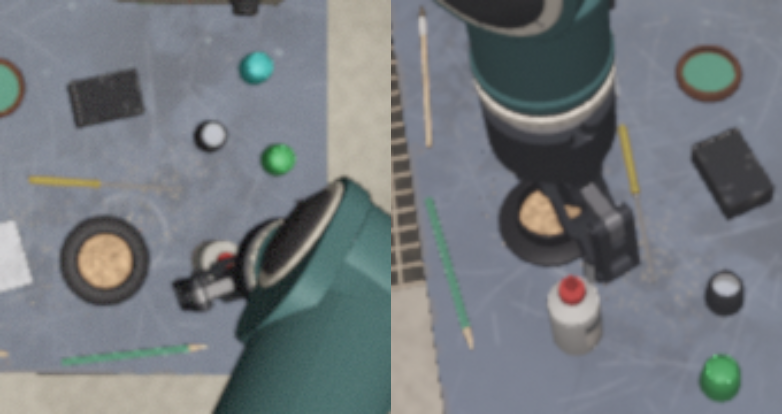

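The gripper is at 200 mm, above and around the bottle, and the bottle stands upright between the jaws.

Request:
play_rows:
  series:
    - {"tx": 0,"ty": 0,"tz": 0.1,"roll": 0,"jaw": 1}
    - {"tx": 0,"ty": 0,"tz": 0.2,"roll": 0,"jaw": 1}
    - {"tx": 0,"ty": 0,"tz": 0.3,"roll": 0,"jaw": 1}
    - {"tx": 0,"ty": 0,"tz": 0.345,"roll": 0,"jaw": 1}
    - {"tx": 0,"ty": 0,"tz": 0.345,"roll": 0,"jaw": 1}
    - {"tx": 0,"ty": 0,"tz": 0.345,"roll": 0,"jaw": 1}

```text
time: 1.7
ee_pos: [456.2, -407.1, 62.9]
eef_rot: [0.984, 0.177, -0.0, 0.001]
wrist_force: [0.2, 0.0, 0.2]
opening: 85.6
gripper_force: 0.0
```

Request:
play_rows:
  series:
    - {"tx": 0,"ty": 0,"tz": 0,"roll": 0,"jaw": 0}
    - {"tx": 0,"ty": 0,"tz": 0,"roll": 0,"jaw": 0}
    - {"tx": 0,"ty": 0,"tz": 0,"roll": 0,"jaw": 0}
    - {"tx": 0,"ty": 0,"tz": 0,"roll": 0,"jaw": 0}
    - {"tx": 0,"ty": 0,"tz": 0,"roll": 0,"jaw": 0}
    - {"tx": 0,"ty": 0,"tz": 0,"roll": 0,"jaw": 0}
    - {"tx": 0,"ty": 0,"tz": 0,"roll": 0,"jaw": 0}
    - {"tx": 0,"ty": 0,"tz": 0,"roll": 0,"jaw": 0}

```text
time: 2.5
ee_pos: [457.8, -405.7, 63.8]
eef_rot: [0.984, 0.178, 0.001, 0.001]
wrist_force: [-0.9, 1.2, 5.7]
opening: 38.0
gripper_force: 59.8
```

```bash
cat > go.py <<'E'
import sys,json,os; from h import *
# commanded pose (x,y,z,psi) tracked in cmd.json; args: "a:tx,ty,tz,roll" apply, "x,y,z[,closeaxis]" target
c=json.load(open("cmd.json")) if os.path.exists("cmd.json") else [457.2,-405.2,62,20.5]
def ax(p): a=np.radians(p); return np.array([[np.cos(a),np.sin(a),0],[np.sin(a),-np.cos(a),0],[0,0,-1]])  # rows: tool axes
for a in sys.argv[1:]:
    if a[:2]=="a:":
        v=np.array([float(q) for q in a[2:].split(",")]); c=list(np.array(c[:3])+ax(c[3]).T@v[:3]*400)+[c[3]-30*v[3]]
    else:
        q=[float(t) for t in a.split(",")]; d=ax(c[3])@(np.array(q[:3])-c[:3])/400
        r=0 if len(q)<4 else -(((q[3]-(c[3]-90))+90)%180-90)/30
        print(q,"-> t",np.round(d,4),"roll",round(r,3))
json.dump(c,open("cmd.json","w")); s=read_state()
print("cmd",np.round(c,1),"close",round(c[3]-90,1),"meas",np.round(s["ee_pos"],1),"open",round(s["opening"],1),"F",np.round(s["wrist_force"],1),"j",np.round(s["joints"],2))
E
python3 go.py 454.7,-298.9,110 454.7,-298.9,71
```

```text
[454.7, -298.9, 110.0] -> t [ 0.0872 -0.2511 -0.12  ] roll 0
[454.7, -298.9, 71.0] -> t [ 0.0872 -0.2511 -0.0225] roll 0
cmd [ 457.2 -405.2   62.    20.5] close -69.5 meas [ 457.8 -405.7   63.8] open 38.0 F [-0.9  1.2  5.7] j [ 0.73  0.64 -0.08  1.81  0.08  0.69 -0.61]
```

Request:
play_rows:
  series:
    - {"tx": 0,"ty": 0,"tz": -0.05,"roll": 0,"jaw": 0}
    - {"tx": 0,"ty": 0,"tz": -0.1,"roll": 0,"jaw": 0}
    - {"tx": 0.03,"ty": -0.08,"tz": -0.1,"roll": 0,"jaw": 0}
    - {"tx": 0.058,"ty": -0.167,"tz": -0.1,"roll": 0,"jaw": 0}
    - {"tx": 0.087,"ty": -0.251,"tz": -0.1,"roll": 0,"jaw": 0}
    - {"tx": 0.087,"ty": -0.251,"tz": -0.1,"roll": 0,"jaw": 0}
    - {"tx": 0.087,"ty": -0.251,"tz": -0.1,"roll": 0,"jaw": 0}

```text
time: 3.2
ee_pos: [455.2, -298.3, 102.9]
eef_rot: [0.984, 0.179, 0.0, 0.0]
wrist_force: [-0.5, -1.7, -0.2]
opening: 38.0
gripper_force: 60.6
```

```bash
python3 go.py a:.087,-.251,-.1,0 454.7,-298.9,70; cat > t.py <<'E'
import sys; from h import *
n,u,v,r=sys.argv[1],*map(int,sys.argv[2:5]); c=cam(n); I=np.array(c["image"])[max(v-r,0):v+r,max(u-r,0):u+r]
cv2.imwrite(f"pics/{sys.argv[5]}.png",cv2.resize(I,None,fx=400/(2*r),fy=400/(2*r),interpolation=cv2.INTER_CUBIC)[:,:,::-1])
E
python3 t.py side 290 230 70 b3
```

```text
[454.7, -298.9, 70.0] -> t [ 0.0002 -0.0001  0.08  ] roll 0
cmd [ 454.6 -299.   102.    20.5] close -69.5 meas [ 455.2 -298.3  102.9] open 38.0 F [-0.5 -1.7 -0.2] j [ 0.6   0.49 -0.1   1.96  0.08  0.69 -0.76]
```

View pics/b3.png

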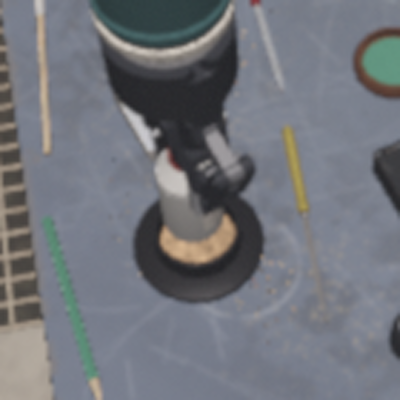

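The bottle hangs upright over the cork well. Lowering and releasing.

Request:
play_rows:
  series:
    - {"tx": 0,"ty": 0,"tz": 0.03,"roll": 0,"jaw": 0}
    - {"tx": 0,"ty": 0,"tz": 0.06,"roll": 0,"jaw": 0}
    - {"tx": 0,"ty": 0,"tz": 0.075,"roll": 0,"jaw": 0}
    - {"tx": 0,"ty": 0,"tz": 0.08,"roll": 0,"jaw": 0}
    - {"tx": 0,"ty": 0,"tz": 0.08,"roll": 0,"jaw": 0}
    - {"tx": 0,"ty": 0,"tz": 0.08,"roll": 0,"jaw": 0}

```text
time: 3.85
ee_pos: [453.9, -299.3, 71.7]
eef_rot: [0.984, 0.177, -0.001, -0.0]
wrist_force: [-6.6, 5.1, 23.5]
opening: 37.9
gripper_force: 62.8
```

Request:
play_rows:
  series:
    - {"tx": 0,"ty": 0,"tz": 0,"roll": 0,"jaw": 1}
    - {"tx": 0,"ty": 0,"tz": 0,"roll": 0,"jaw": 1}
    - {"tx": 0,"ty": 0,"tz": 0,"roll": 0,"jaw": 1}
    - {"tx": 0,"ty": 0,"tz": 0,"roll": 0,"jaw": 1}
    - {"tx": 0,"ty": 0,"tz": -0.1,"roll": 0,"jaw": 1}
    - {"tx": 0,"ty": 0,"tz": -0.2,"roll": 0,"jaw": 1}
    - {"tx": 0,"ty": 0,"tz": -0.3,"roll": 0,"jaw": 1}
    - {"tx": 0,"ty": 0,"tz": -0.3,"roll": 0,"jaw": 1}

```text
time: 4.65
ee_pos: [457.7, -300.7, 195.5]
eef_rot: [0.984, 0.178, 0.004, 0.003]
wrist_force: [0.9, -0.6, 0.1]
opening: 85.5
gripper_force: 0.0
```

```bash
python3 go.py a:0,0,.08,0 a:0,0,-.3,0  581.3,-404.2,100 581.3,-404.2,18
```

```text
[581.3, -404.2, 100.0] -> t [0.2045 0.3573 0.225 ] roll 0
[581.3, -404.2, 18.0] -> t [0.2045 0.3573 0.43  ] roll 0
cmd [ 454.6 -299.   190.    20.5] close -69.5 meas [ 457.7 -300.7  195.5] open 85.5 F [ 0.9 -0.6  0.1] j [ 0.61  0.36 -0.12  1.9   0.05  0.87 -0.74]
```

Request:
play_rows:
  series:
    - {"tx": 0.205,"ty": 0.357,"tz": 0.15,"roll": 0,"jaw": 0.6}
    - {"tx": 0.205,"ty": 0.357,"tz": 0.15,"roll": 0,"jaw": 0.6}
    - {"tx": 0.205,"ty": 0.357,"tz": 0.15,"roll": 0,"jaw": 0.6}
    - {"tx": 0.205,"ty": 0.357,"tz": 0.15,"roll": 0,"jaw": 0.6}
    - {"tx": 0.205,"ty": 0.357,"tz": 0.25,"roll": 0,"jaw": 0.6}
    - {"tx": 0.205,"ty": 0.357,"tz": 0.35,"roll": 0,"jaw": 0.6}
    - {"tx": 0.205,"ty": 0.357,"tz": 0.405,"roll": 0,"jaw": 0.6}
    - {"tx": 0.205,"ty": 0.357,"tz": 0.405,"roll": 0,"jaw": 0.6}

```text
time: 5.45
ee_pos: [578.2, -401.9, 22.5]
eef_rot: [0.984, 0.178, -0.004, -0.003]
wrist_force: [-0.4, -0.1, 0.4]
opening: 51.1
gripper_force: 0.0
```

```bash
python3 go.py a:.205,.357,.405,0  626.6,-186.2,80 626.6,-186.2,34; python3 t.py side 355 260 60 l1
```

```text
[626.6, -186.2, 80.0] -> t [ 0.2964 -0.4705 -0.13  ] roll 0
[626.6, -186.2, 34.0] -> t [ 0.2964 -0.4705 -0.015 ] roll 0
cmd [ 581.5 -404.    28.    20.5] close -69.5 meas [ 578.2 -401.9   22.5] open 51.1 F [-0.4 -0.1  0.4] j [ 0.61  0.82 -0.07  1.56  0.08  0.77 -0.71]
```

View pics/l1.png

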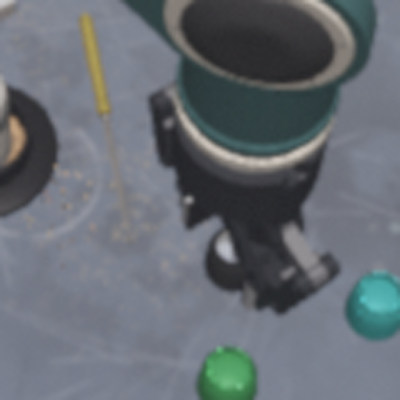

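The loupe stands between the jaws at about (363,276) with green and teal clear. Letting it settle, then closing.

Request:
play_rows:
  series:
    - {"tx": 0,"ty": 0,"tz": 0,"roll": 0,"jaw": 0.6}
    - {"tx": 0,"ty": 0,"tz": 0,"roll": 0,"jaw": 0}
    - {"tx": 0,"ty": 0,"tz": 0,"roll": 0,"jaw": 0}
    - {"tx": 0,"ty": 0,"tz": 0,"roll": 0,"jaw": 0}
    - {"tx": 0,"ty": 0,"tz": 0,"roll": 0,"jaw": 0}
    - {"tx": 0,"ty": 0,"tz": 0,"roll": 0,"jaw": 0}
    - {"tx": 0,"ty": 0,"tz": -0.03,"roll": 0,"jaw": 0}
    - {"tx": 0,"ty": 0,"tz": -0.06,"roll": 0,"jaw": 0}

```text
time: 6.3
ee_pos: [581.3, -403.9, 53.2]
eef_rot: [0.984, 0.178, -0.0, -0.0]
wrist_force: [0.2, 0.3, 0.8]
opening: 27.8
gripper_force: 59.1
```

```bash
python3 go.py a:0,0,-.06,0  626.6,-186.2,70 626.6,-186.2,34; python3 t.py side 355 260 60 l2
```

```text
[626.6, -186.2, 70.0] -> t [ 0.2964 -0.4705 -0.045 ] roll 0
[626.6, -186.2, 34.0] -> t [ 0.2964 -0.4705  0.045 ] roll 0
cmd [ 581.5 -404.    52.    20.5] close -69.5 meas [ 581.3 -403.9   53.2] open 27.8 F [0.2 0.3 0.8] j [ 0.61  0.78 -0.08  1.55  0.08  0.81 -0.71]
```

View pics/l2.png

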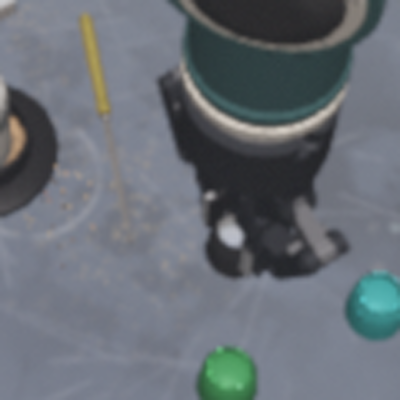

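The loupe is gripped and lifted level.

Request:
play_rows:
  series:
    - {"tx": 0,"ty": 0,"tz": -0.1,"roll": 0,"jaw": 0}
    - {"tx": 0.074,"ty": -0.118,"tz": -0.1,"roll": 0,"jaw": 0}
    - {"tx": 0.148,"ty": -0.235,"tz": -0.1,"roll": 0,"jaw": 0}
    - {"tx": 0.222,"ty": -0.353,"tz": -0.1,"roll": 0,"jaw": 0}
    - {"tx": 0.296,"ty": -0.47,"tz": -0.1,"roll": 0,"jaw": 0}
    - {"tx": 0.296,"ty": -0.47,"tz": -0.1,"roll": 0,"jaw": 0}
    - {"tx": 0.296,"ty": -0.47,"tz": -0.05,"roll": 0,"jaw": 0}
    - {"tx": 0.296,"ty": -0.47,"tz": 0,"roll": 0,"jaw": 0}

```text
time: 7.15
ee_pos: [628.0, -184.9, 53.4]
eef_rot: [0.984, 0.179, 0.001, 0.001]
wrist_force: [-0.6, -0.7, 0.1]
opening: 27.4
gripper_force: 59.1
```

Request:
play_rows:
  series:
    - {"tx": 0,"ty": 0,"tz": 0,"roll": 0,"jaw": 0}
    - {"tx": 0,"ty": 0,"tz": 0.015,"roll": 0,"jaw": 0}
    - {"tx": 0,"ty": 0,"tz": 0.03,"roll": 0,"jaw": 0}
    - {"tx": 0,"ty": 0,"tz": 0.045,"roll": 0,"jaw": 0}
    - {"tx": 0,"ty": 0,"tz": 0.045,"roll": 0,"jaw": 0}
    - {"tx": 0,"ty": 0,"tz": 0.045,"roll": 0,"jaw": 0}

```text
time: 7.75
ee_pos: [627.3, -186.9, 36.7]
eef_rot: [0.984, 0.178, 0.001, 0.0]
wrist_force: [-3.9, 1.1, 11.7]
opening: 27.5
gripper_force: 60.9
```

```bash
python3 go.py a:.296,-.47,0,0 a:0,0,.045,0
```

```text
cmd [ 626.5 -186.5   34.    20.5] close -69.5 meas [ 627.3 -186.9   36.7] open 27.5 F [-3.9  1.1 11.7] j [ 0.3   0.74 -0.08  1.7   0.09  0.71 -1.04]
```

Request:
play_rows:
  series:
    - {"tx": 0,"ty": 0,"tz": 0,"roll": 0,"jaw": 0.7}
    - {"tx": 0,"ty": 0,"tz": 0,"roll": 0,"jaw": 0.7}
    - {"tx": 0,"ty": 0,"tz": 0,"roll": 0,"jaw": 0.7}
    - {"tx": 0,"ty": 0,"tz": -0.1,"roll": 0,"jaw": 1}
    - {"tx": 0,"ty": 0,"tz": -0.2,"roll": 0,"jaw": 1}
    - {"tx": 0,"ty": 0,"tz": -0.3,"roll": -0.29,"jaw": 1}
    - {"tx": 0,"ty": 0,"tz": -0.3,"roll": -0.58,"jaw": 1}
    - {"tx": 0,"ty": 0,"tz": -0.3,"roll": -0.87,"jaw": 1}

```text
time: 8.55
ee_pos: [627.4, -186.6, 156.1]
eef_rot: [0.918, 0.396, 0.001, 0.001]
wrist_force: [0.3, 0.4, -0.3]
opening: 85.1
gripper_force: 0.0
```

```bash
python3 go.py a:0,0,-.3,-.87 615.6,-296.5,90,13.1
```

```text
[615.6, -296.5, 90.0, 13.1] -> t [-0.2186  0.1692  0.16  ] roll -1.883
cmd [ 626.5 -186.5  154.    46.6] close -43.4 meas [ 627.4 -186.6  156.1] open 85.1 F [ 0.3  0.4 -0.3] j [ 0.39  0.58 -0.21  1.65  0.14  0.91 -0.63]
```

Request:
play_rows:
  series:
    - {"tx": -0.06,"ty": 0.04,"tz": 0,"roll": -0.28,"jaw": 1}
    - {"tx": -0.12,"ty": 0.09,"tz": 0,"roll": -0.56,"jaw": 1}
    - {"tx": -0.18,"ty": 0.13,"tz": 0,"roll": -0.83,"jaw": 1}
    - {"tx": -0.219,"ty": 0.169,"tz": 0,"roll": -1,"jaw": 1}
    - {"tx": -0.219,"ty": 0.169,"tz": 0,"roll": -1,"jaw": 1}

```text
time: 9.05
ee_pos: [613.3, -301.7, 153.5]
eef_rot: [0.788, 0.615, -0.001, 0.001]
wrist_force: [-0.6, 0.5, 0.2]
opening: 85.5
gripper_force: 0.0
```

Request:
play_rows:
  series:
    - {"tx": 0,"ty": 0,"tz": 0,"roll": -0.28,"jaw": 1}
    - {"tx": 0,"ty": 0,"tz": 0.08,"roll": -0.56,"jaw": 1}
    - {"tx": 0,"ty": 0,"tz": 0.16,"roll": -0.83,"jaw": 1}
    - {"tx": 0,"ty": 0,"tz": 0.16,"roll": -0.883,"jaw": 1}
    - {"tx": 0,"ty": 0,"tz": 0.24,"roll": -0.883,"jaw": 1}
    - {"tx": 0,"ty": 0,"tz": 0.315,"roll": -0.883,"jaw": 1}
    - {"tx": 0,"ty": 0,"tz": 0.315,"roll": -0.883,"jaw": 1}
    - {"tx": 0,"ty": 0,"tz": 0.315,"roll": -0.883,"jaw": 1}

```text
time: 9.85
ee_pos: [615.6, -295.9, 29.4]
eef_rot: [0.624, 0.781, 0.0, 0.0]
wrist_force: [0.3, -0.6, 0.5]
opening: 85.5
gripper_force: 0.0
```

```bash
python3 go.py a:-.219,.169,0,-1 a:0,0,.315,-.883 615.6,-296.5,28,13.1; python3 t.py side 365 220 60 c1
```

```text
[615.6, -296.5, 28.0, 13.1] -> t [0.     0.0004 0.    ] roll -0.0
cmd [ 615.4 -296.5   28.   103.1] close 13.1 meas [ 615.6 -295.9   29.4] open 85.5 F [ 0.3 -0.6  0.5] j [ 0.65  0.82 -0.37  1.61  0.38  0.78  0.34]
```

View pics/c1.png

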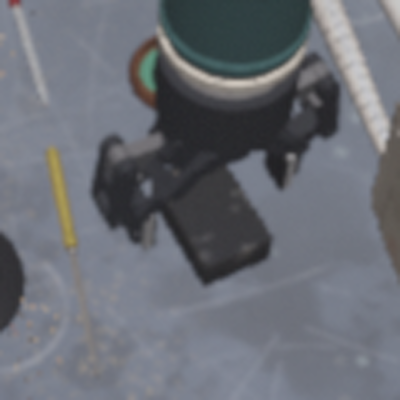

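The jaws straddle the charcoal across its 46 mm. Closing.

Request:
play_rows:
  series:
    - {"tx": 0,"ty": 0,"tz": 0,"roll": 0,"jaw": 0}
    - {"tx": 0,"ty": 0,"tz": 0,"roll": 0,"jaw": 0}
    - {"tx": 0,"ty": 0,"tz": 0,"roll": 0,"jaw": 0}
    - {"tx": 0,"ty": 0,"tz": 0,"roll": 0,"jaw": 0}
    - {"tx": 0,"ty": 0,"tz": 0,"roll": 0,"jaw": 0}
    - {"tx": 0,"ty": 0,"tz": -0.05,"roll": 0,"jaw": 0}
    - {"tx": 0,"ty": 0,"tz": -0.15,"roll": 0,"jaw": 0}
    - {"tx": 0,"ty": 0,"tz": -0.2,"roll": 0,"jaw": 0}

```text
time: 10.7
ee_pos: [616.2, -296.8, 112.4]
eef_rot: [0.624, 0.781, 0.001, 0.002]
wrist_force: [1.8, -0.3, -0.2]
opening: 44.7
gripper_force: 62.7
```

```bash
python3 go.py a:0,0,-.2,0 497.8,75.5,108,1
```

```text
[497.8, 75.5, 108.0, 1.0] -> t [ 0.9726 -0.0758  0.    ] roll 0.403
cmd [ 615.4 -296.5  108.   103.1] close 13.1 meas [ 616.2 -296.8  112.4] open 44.7 F [ 1.8 -0.3 -0.2] j [ 0.68  0.71 -0.41  1.59  0.33  0.91  0.37]
```

Request:
play_rows:
  series:
    - {"tx": 0.12,"ty": -0.009,"tz": 0,"roll": 0.05,"jaw": 0}
    - {"tx": 0.24,"ty": -0.018,"tz": 0,"roll": 0.1,"jaw": 0}
    - {"tx": 0.36,"ty": -0.028,"tz": 0,"roll": 0.15,"jaw": 0}
    - {"tx": 0.48,"ty": -0.037,"tz": 0,"roll": 0.2,"jaw": 0}
    - {"tx": 0.6,"ty": -0.047,"tz": 0,"roll": 0.25,"jaw": 0}
    - {"tx": 0.72,"ty": -0.056,"tz": 0,"roll": 0.3,"jaw": 0}
    - {"tx": 0.84,"ty": -0.066,"tz": 0,"roll": 0.35,"jaw": 0}
    - {"tx": 0.973,"ty": -0.076,"tz": 0,"roll": 0.403,"jaw": 0}

```text
time: 11.5
ee_pos: [499.7, 74.6, 109.6]
eef_rot: [0.704, 0.711, 0.0, 0.001]
wrist_force: [1.2, 0.1, 0.4]
opening: 44.0
gripper_force: 62.7
```

```bash
python3 go.py a:.973,-.076,0,.403 497.8,75.5,32,1
```

```text
[497.8, 75.5, 32.0, 1.0] -> t [-0.0004  0.0003  0.19  ] roll -0.0
cmd [497.7  75.7 108.   91. ] close 1.0 meas [499.7  74.6 109.6] open 44.0 F [1.2 0.1 0.4] j [ 0.13  0.47 -0.42  2.04  0.3   0.69 -0.47]
```

Request:
play_rows:
  series:
    - {"tx": 0,"ty": 0,"tz": 0.08,"roll": 0,"jaw": 0}
    - {"tx": 0,"ty": 0,"tz": 0.13,"roll": 0,"jaw": 0}
    - {"tx": 0,"ty": 0,"tz": 0.16,"roll": 0,"jaw": 0}
    - {"tx": 0,"ty": 0,"tz": 0.175,"roll": 0,"jaw": 0}
    - {"tx": 0,"ty": 0,"tz": 0.19,"roll": 0,"jaw": 0}
    - {"tx": 0,"ty": 0,"tz": 0.19,"roll": 0,"jaw": 0}
    - {"tx": 0,"ty": 0,"tz": 0.19,"roll": 0,"jaw": 0}

```text
time: 12.2
ee_pos: [500.8, 73.1, 33.9]
eef_rot: [0.703, 0.711, 0.0, 0.001]
wrist_force: [-4.3, -0.7, 9.6]
opening: 44.3
gripper_force: 63.8
```

Request:
play_rows:
  series:
    - {"tx": 0,"ty": 0,"tz": 0,"roll": 0,"jaw": 1}
    - {"tx": 0,"ty": 0,"tz": 0,"roll": 0,"jaw": 1}
    - {"tx": 0,"ty": 0,"tz": 0,"roll": 0,"jaw": 1}
    - {"tx": 0,"ty": 0,"tz": -0.08,"roll": 0,"jaw": 1}
    - {"tx": 0,"ty": 0,"tz": -0.18,"roll": 0,"jaw": 0.6}
    - {"tx": 0,"ty": 0,"tz": -0.25,"roll": 0,"jaw": 0.6}

```text
time: 12.8
ee_pos: [500.7, 73.4, 134.2]
eef_rot: [0.703, 0.711, 0.001, 0.0]
wrist_force: [1.5, 0.3, -0.1]
opening: 59.0
gripper_force: 0.0
```

```bash
python3 go.py a:0,0,.19,0 a:0,0,-.25,0 621.3,-61.8,130 621.3,-61.8,45
```

```text
[621.3, -61.8, 130.0] -> t [-0.349  0.303  0.005] roll 0
[621.3, -61.8, 45.0] -> t [-0.349   0.303   0.2175] roll 0
cmd [497.7  75.7 132.   91. ] close 1.0 meas [500.7  73.4 134.2] open 59.0 F [ 1.5  0.3 -0.1] j [ 0.16  0.43 -0.45  2.02  0.27  0.74 -0.44]
```

```bash
echo '[500.5,73.5,132.5,90.7]'>cmd.json; python3 go.py 621.3,-61.8,130 621.3,-61.8,45
```

```text
[621.3, -61.8, 130.0] -> t [-0.3419  0.2978  0.0062] roll 0
[621.3, -61.8, 45.0] -> t [-0.3419  0.2978  0.2188] roll 0
cmd [500.5  73.5 132.5  90.7] close 0.7 meas [500.7  73.4 134.2] open 59.0 F [ 1.5  0.3 -0.1] j [ 0.16  0.43 -0.45  2.02  0.27  0.74 -0.44]
```

Request:
play_rows:
  series:
    - {"tx": -0.09,"ty": 0.075,"tz": 0,"roll": 0,"jaw": 0.6}
    - {"tx": -0.18,"ty": 0.15,"tz": 0,"roll": 0,"jaw": 0.6}
    - {"tx": -0.26,"ty": 0.225,"tz": 0,"roll": 0,"jaw": 0.6}
    - {"tx": -0.342,"ty": 0.298,"tz": 0,"roll": 0,"jaw": 0.6}
    - {"tx": -0.342,"ty": 0.298,"tz": 0.006,"roll": 0,"jaw": 0.6}
    - {"tx": -0.342,"ty": 0.298,"tz": 0.006,"roll": 0,"jaw": 0.6}
    - {"tx": -0.342,"ty": 0.298,"tz": 0.006,"roll": 0,"jaw": 0.6}

```text
time: 13.5
ee_pos: [620.1, -60.9, 129.5]
eef_rot: [0.702, 0.712, -0.0, -0.001]
wrist_force: [-0.1, 0.6, 0.1]
opening: 51.3
gripper_force: 0.0
```

```bash
python3 go.py a:-.342,.298,.006,0 621.3,-61.8,45; python3 t.py side 342 130 60 n1
```

```text
[621.3, -61.8, 45.0] -> t [ 1.000e-04 -2.000e-04  2.128e-01] roll 0
cmd [621.4 -61.8 130.1  90.7] close 0.7 meas [620.1 -60.9 129.5] open 51.3 F [-0.1  0.6  0.1] j [ 0.33  0.6  -0.39  1.74  0.29  0.86 -0.17]
```

View pics/n1.png

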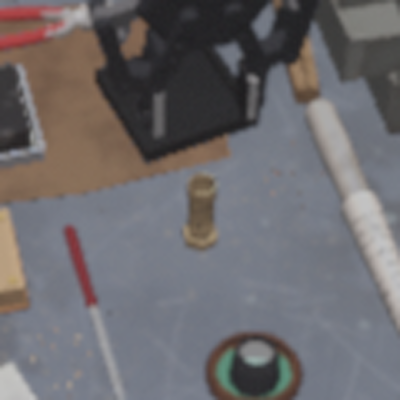

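The nozzle stands below, centred between the open pads. The loupe sits in its dish and the charcoal in its pan.

Request:
play_rows:
  series:
    - {"tx": 0,"ty": 0,"tz": 0.1,"roll": 0,"jaw": 0.6}
    - {"tx": 0,"ty": 0,"tz": 0.18,"roll": 0,"jaw": 0.6}
    - {"tx": 0,"ty": 0,"tz": 0.213,"roll": 0,"jaw": 0.6}
    - {"tx": 0,"ty": 0,"tz": 0.213,"roll": 0,"jaw": 0.6}
    - {"tx": 0,"ty": 0,"tz": 0.213,"roll": 0,"jaw": 0}
    - {"tx": 0,"ty": 0,"tz": 0.213,"roll": 0,"jaw": 0}
    - {"tx": 0,"ty": 0,"tz": 0.213,"roll": 0,"jaw": 0}
    - {"tx": 0,"ty": 0,"tz": 0.213,"roll": 0,"jaw": 0}

```text
time: 14.35
ee_pos: [622.3, -62.1, 46.7]
eef_rot: [0.703, 0.711, 0.001, 0.001]
wrist_force: [-1.5, 0.8, 6.7]
opening: 18.0
gripper_force: 58.5
```

Request:
play_rows:
  series:
    - {"tx": 0,"ty": 0,"tz": 0,"roll": 0,"jaw": 0}
    - {"tx": 0,"ty": 0,"tz": 0,"roll": 0,"jaw": 0}
    - {"tx": 0,"ty": 0,"tz": -0.05,"roll": 0,"jaw": 0}
    - {"tx": 0,"ty": 0,"tz": -0.1,"roll": 0,"jaw": 0}
    - {"tx": 0,"ty": 0,"tz": -0.15,"roll": 0,"jaw": 0}
    - {"tx": 0,"ty": 0,"tz": -0.15,"roll": 0,"jaw": 0}

```text
time: 14.95
ee_pos: [623.1, -62.3, 108.0]
eef_rot: [0.703, 0.711, 0.002, 0.002]
wrist_force: [0.3, 0.2, -0.5]
opening: 17.7
gripper_force: 58.6
```

```bash
python3 go.py a:0,0,.213,0 a:0,0,-.15,0 460.9,-60.7,105 460.9,-60.7,52
```

```text
[460.9, -60.7, 105.0] -> t [ 7.700e-03 -4.011e-01 -3.000e-04] roll 0
[460.9, -60.7, 52.0] -> t [ 0.0077 -0.4011  0.1322] roll 0
cmd [621.4 -61.8 104.9  90.7] close 0.7 meas [623.1 -62.3 108. ] open 17.7 F [ 0.3  0.2 -0.5] j [ 0.32  0.63 -0.38  1.75  0.31  0.82 -0.19]
```

Request:
play_rows:
  series:
    - {"tx": 0,"ty": -0.12,"tz": 0,"roll": 0,"jaw": 0}
    - {"tx": 0.004,"ty": -0.24,"tz": 0,"roll": 0,"jaw": 0}
    - {"tx": 0.008,"ty": -0.35,"tz": 0,"roll": 0,"jaw": 0}
    - {"tx": 0.008,"ty": -0.403,"tz": 0,"roll": 0,"jaw": 0}
    - {"tx": 0.008,"ty": -0.403,"tz": 0,"roll": 0,"jaw": 0}
    - {"tx": 0.008,"ty": -0.403,"tz": 0.05,"roll": 0,"jaw": 0}
    - {"tx": 0.008,"ty": -0.403,"tz": 0.05,"roll": 0,"jaw": 0}
    - {"tx": 0.008,"ty": -0.403,"tz": 0.05,"roll": 0,"jaw": 0}

```text
time: 15.75
ee_pos: [460.1, -60.7, 84.4]
eef_rot: [0.703, 0.711, -0.0, -0.0]
wrist_force: [0.2, 0.3, -0.4]
opening: 17.9
gripper_force: 58.9
```

```bash
python3 go.py a:.008,-.403,.05,0 460.9,-60.7,52
```

```text
[460.9, -60.7, 52.0] -> t [-0.0003  0.0019  0.0822] roll 0
cmd [460.1 -60.6  84.9  90.7] close 0.7 meas [460.1 -60.7  84.4] open 17.9 F [ 0.2  0.3 -0.4] j [ 0.39  0.46 -0.4   2.14  0.31  0.6  -0.21]
```

Request:
play_rows:
  series:
    - {"tx": 0,"ty": 0.002,"tz": 0.03,"roll": 0,"jaw": 0}
    - {"tx": 0,"ty": 0.002,"tz": 0.055,"roll": 0,"jaw": 0}
    - {"tx": 0,"ty": 0.002,"tz": 0.07,"roll": 0,"jaw": 0}
    - {"tx": 0,"ty": 0.002,"tz": 0.083,"roll": 0,"jaw": 0}
    - {"tx": 0,"ty": 0.002,"tz": 0.083,"roll": 0,"jaw": 0}
    - {"tx": 0,"ty": 0.002,"tz": 0.083,"roll": 0,"jaw": 0}

```text
time: 16.35
ee_pos: [460.5, -60.8, 53.5]
eef_rot: [0.703, 0.711, -0.001, 0.0]
wrist_force: [-8.7, 1.2, 31.1]
opening: 17.7
gripper_force: 62.3
```

Request:
play_rows:
  series:
    - {"tx": 0,"ty": 0,"tz": 0,"roll": 0,"jaw": 0.6}
    - {"tx": 0,"ty": 0,"tz": 0,"roll": 0,"jaw": 0.6}
    - {"tx": 0,"ty": 0,"tz": 0,"roll": 0,"jaw": 0.6}
    - {"tx": 0,"ty": 0,"tz": -0.08,"roll": 0,"jaw": 0.6}
    - {"tx": 0,"ty": 0,"tz": -0.18,"roll": 0,"jaw": 1}
    - {"tx": 0,"ty": 0,"tz": -0.18,"roll": -0.27,"jaw": 1}
    - {"tx": 0,"ty": 0,"tz": -0.18,"roll": -0.53,"jaw": 1}
    - {"tx": 0,"ty": 0,"tz": -0.18,"roll": -0.53,"jaw": 1}

```text
time: 17.15
ee_pos: [460.5, -61.0, 123.4]
eef_rot: [0.598, 0.802, 0.0, -0.0]
wrist_force: [-0.2, -0.3, 0.0]
opening: 85.5
gripper_force: 0.0
```

```bash
python3 go.py a:0,.002,.083,0 a:0,0,-.18,-.53 454.2,-186.1,60,16.5 454.2,-186.1,27,16.5
```

```text
[454.2, -186.1, 60.0, 16.5] -> t [-0.2959 -0.1058  0.1592] roll 0.003
[454.2, -186.1, 27.0, 16.5] -> t [-0.2959 -0.1058  0.2417] roll 0.003
cmd [460.9 -60.6 123.7 106.6] close 16.6 meas [460.5 -61.  123.4] open 85.5 F [-0.2 -0.3  0. ] j [ 0.49  0.4  -0.5   2.12  0.3   0.69  0.07]
```

Request:
play_rows:
  series:
    - {"tx": -0.1,"ty": -0.035,"tz": 0,"roll": 0,"jaw": 0.9}
    - {"tx": -0.2,"ty": -0.07,"tz": 0,"roll": 0,"jaw": 0.9}
    - {"tx": -0.296,"ty": -0.106,"tz": 0.05,"roll": 0,"jaw": 0.9}
    - {"tx": -0.296,"ty": -0.106,"tz": 0.14,"roll": 0,"jaw": 0.9}
    - {"tx": -0.296,"ty": -0.106,"tz": 0.2,"roll": 0,"jaw": 0.9}
    - {"tx": -0.296,"ty": -0.106,"tz": 0.2417,"roll": 0,"jaw": 0.9}
    - {"tx": -0.296,"ty": -0.106,"tz": 0.2417,"roll": 0,"jaw": 0.9}
    - {"tx": -0.296,"ty": -0.106,"tz": 0.2417,"roll": 0,"jaw": 0.9}

```text
time: 17.95
ee_pos: [453.6, -186.1, 26.5]
eef_rot: [0.598, 0.801, -0.0, -0.001]
wrist_force: [0.8, 0.9, 0.8]
opening: 76.7
gripper_force: 0.0
```

```bash
python3 go.py a:-.296,-.106,.2417,0; python3 t.py side 280 190 45 s1
```

```text
cmd [ 454.1 -186.2   27.   106.6] close 16.6 meas [ 453.6 -186.1   26.5] open 76.7 F [0.8 0.9 0.8] j [ 0.62  0.6  -0.36  2.09  0.42  0.52  0.23]
```

View pics/s1.png

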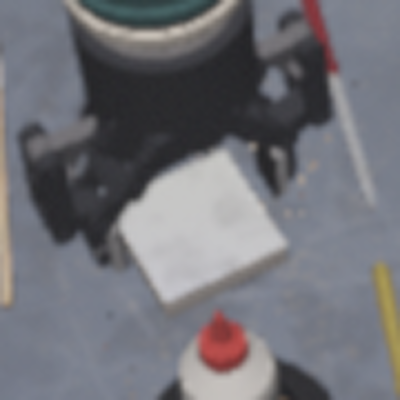

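The jaws straddle the block squarely, aligned with its sides. The pads' height varies with opening, so I'll feel for the bench next to the block.

Request:
play_rows:
  series:
    - {"tx": 0,"ty": 0,"tz": 0.01,"roll": 0,"jaw": 0.82}
    - {"tx": 0,"ty": 0,"tz": 0.02,"roll": 0,"jaw": 0.82}
    - {"tx": 0,"ty": 0,"tz": 0.02,"roll": 0,"jaw": 0.82}

```text
time: 18.3
ee_pos: [453.6, -186.5, 18.8]
eef_rot: [0.598, 0.802, -0.0, 0.0]
wrist_force: [-0.6, -1.0, 0.2]
opening: 70.1
gripper_force: 0.0
```

Request:
play_rows:
  series:
    - {"tx": 0,"ty": 0,"tz": 0.0075,"roll": 0,"jaw": 0.82}
    - {"tx": 0,"ty": 0,"tz": 0.0075,"roll": 0,"jaw": 0.82}

```text
time: 18.5
ee_pos: [453.5, -186.5, 15.6]
eef_rot: [0.598, 0.802, -0.0, -0.0]
wrist_force: [0.2, 0.1, 0.1]
opening: 70.0
gripper_force: 0.0
```

Request:
play_rows:
  series:
    - {"tx": 0,"ty": 0,"tz": 0.0075,"roll": 0,"jaw": 0.82}
    - {"tx": 0,"ty": 0,"tz": 0.0075,"roll": 0,"jaw": 0.82}

```text
time: 18.7
ee_pos: [453.5, -186.4, 12.5]
eef_rot: [0.598, 0.802, -0.0, -0.0]
wrist_force: [0.0, 0.2, -0.6]
opening: 69.8
gripper_force: 0.0
```

Request:
play_rows:
  series:
    - {"tx": 0,"ty": 0,"tz": 0.005,"roll": 0,"jaw": 0.82}
    - {"tx": 0,"ty": 0,"tz": 0.005,"roll": 0,"jaw": 0.82}

```text
time: 18.9
ee_pos: [453.5, -186.4, 10.6]
eef_rot: [0.598, 0.802, -0.0, -0.0]
wrist_force: [0.0, 0.9, -0.4]
opening: 69.7
gripper_force: 0.0
```

Request:
play_rows:
  series:
    - {"tx": 0,"ty": 0,"tz": 0.005,"roll": 0,"jaw": 0.82}
    - {"tx": 0,"ty": 0,"tz": 0.005,"roll": 0,"jaw": 0.82}

```text
time: 19.1
ee_pos: [453.9, -186.5, 9.3]
eef_rot: [0.598, 0.802, -0.0, 0.0]
wrist_force: [-0.9, 0.5, 6.9]
opening: 69.8
gripper_force: 3.7
```

Request:
play_rows:
  series:
    - {"tx": 0,"ty": 0,"tz": -0.022,"roll": 0,"jaw": 0.82}
    - {"tx": 0,"ty": 0,"tz": -0.022,"roll": 0,"jaw": 0.82}
    - {"tx": 0,"ty": 0,"tz": -0.022,"roll": 0,"jaw": 0}
    - {"tx": 0,"ty": 0,"tz": -0.022,"roll": 0,"jaw": 0}
    - {"tx": 0,"ty": 0,"tz": -0.022,"roll": 0,"jaw": 0}
    - {"tx": 0,"ty": 0,"tz": -0.022,"roll": 0,"jaw": 0}
    - {"tx": 0,"ty": 0,"tz": -0.022,"roll": 0,"jaw": 0}
    - {"tx": 0,"ty": 0,"tz": -0.05,"roll": 0,"jaw": 0}

```text
time: 19.9
ee_pos: [452.4, -186.1, 28.0]
eef_rot: [0.598, 0.802, -0.0, -0.001]
wrist_force: [-1.5, 0.3, -5.7]
opening: 62.0
gripper_force: 69.9
```

Request:
play_rows:
  series:
    - {"tx": 0,"ty": 0,"tz": -0.05,"roll": 0,"jaw": 0}
    - {"tx": 0,"ty": 0,"tz": -0.1,"roll": 0,"jaw": 0}
    - {"tx": 0,"ty": 0,"tz": -0.15,"roll": 0,"jaw": 0}
    - {"tx": 0,"ty": 0,"tz": -0.15,"roll": 0,"jaw": 0}
    - {"tx": 0,"ty": 0,"tz": -0.15,"roll": 0,"jaw": 0}

```text
time: 20.4
ee_pos: [453.0, -186.6, 88.4]
eef_rot: [0.598, 0.802, -0.0, -0.0]
wrist_force: [-0.4, -0.4, -6.8]
opening: 61.8
gripper_force: 70.0
```

```bash
python3 go.py a:0,0,.045,0 a:0,0,-.2,0 635.6,64.6,88,11.8 635.6,64.6,28,11.8
```

```text
[635.6, 64.6, 88.0, 11.8] -> t [0.4712 0.6139 0.0025] roll 0.16
[635.6, 64.6, 28.0, 11.8] -> t [0.4712 0.6139 0.1526] roll 0.16
cmd [ 454.1 -186.2   89.   106.6] close 16.6 meas [ 453.  -186.6   88.4] open 61.8 F [-0.4 -0.4 -6.8] j [ 0.69  0.49 -0.44  2.08  0.35  0.64  0.3 ]
```

Request:
play_rows:
  series:
    - {"tx": 0.07,"ty": 0.09,"tz": 0,"roll": 0.02,"jaw": 0}
    - {"tx": 0.14,"ty": 0.18,"tz": 0,"roll": 0.04,"jaw": 0}
    - {"tx": 0.21,"ty": 0.27,"tz": 0,"roll": 0.06,"jaw": 0}
    - {"tx": 0.28,"ty": 0.36,"tz": 0,"roll": 0.09,"jaw": 0}
    - {"tx": 0.35,"ty": 0.45,"tz": 0,"roll": 0.12,"jaw": 0}
    - {"tx": 0.42,"ty": 0.54,"tz": 0,"roll": 0.14,"jaw": 0}
    - {"tx": 0.471,"ty": 0.614,"tz": 0,"roll": 0.16,"jaw": 0}
    - {"tx": 0.471,"ty": 0.614,"tz": 0,"roll": 0.16,"jaw": 0}

```text
time: 21.2
ee_pos: [636.6, 71.7, 87.0]
eef_rot: [0.628, 0.778, 0.002, -0.001]
wrist_force: [-1.0, 0.8, -6.5]
opening: 61.9
gripper_force: 70.1
```

Request:
play_rows:
  series:
    - {"tx": 0,"ty": 0,"tz": 0,"roll": 0,"jaw": 0}
    - {"tx": 0,"ty": 0,"tz": 0,"roll": 0,"jaw": 0}
    - {"tx": 0,"ty": 0,"tz": 0.08,"roll": 0,"jaw": 0}
    - {"tx": 0,"ty": 0,"tz": 0.08,"roll": 0,"jaw": 0}
    - {"tx": 0,"ty": 0,"tz": 0.08,"roll": 0,"jaw": 0}

```text
time: 21.7
ee_pos: [634.1, 62.7, 55.9]
eef_rot: [0.631, 0.775, -0.001, -0.001]
wrist_force: [0.2, 0.2, -5.2]
opening: 61.9
gripper_force: 70.1
```

```bash
python3 go.py a:.471,.614,0,.16 a:0,0,.08,0 635.6,64.6,28,11.8; python3 t.py side 336 100 60 s2; python3 -c "
from h import *
print(Ro.from_quat(read_state()['eef_rot']).as_euler('zyx',degrees=True)) if 0 else print(2*np.degrees(np.arctan2(*np.array(read_state()['eef_rot'])[[1,0]])))"
```

```text
[635.6, 64.6, 28.0, 11.8] -> t [ 0.0002 -0.0001  0.0725] roll 0.0
cmd [635.7  64.5  57.  101.8] close 11.8 meas [634.1  62.7  55.9] open 61.9 F [ 0.2  0.2 -5.2] j [ 0.13  0.73 -0.39  1.73  0.37  0.76 -0.24]
101.71563296735084
```

View pics/s2.png

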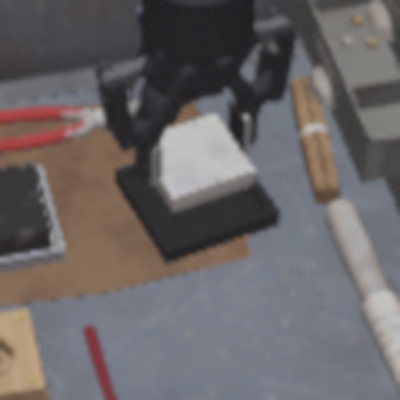

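The block hangs level over the recess and is aligned with it. Lowering with a 1 mm correction.

Request:
play_rows:
  series:
    - {"tx": 0.002,"ty": 0.002,"tz": 0.03,"roll": 0,"jaw": 0}
    - {"tx": 0.002,"ty": 0.002,"tz": 0.045,"roll": 0,"jaw": 0}
    - {"tx": 0.002,"ty": 0.002,"tz": 0.06,"roll": 0,"jaw": 0}
    - {"tx": 0.002,"ty": 0.002,"tz": 0.073,"roll": 0,"jaw": 0}
    - {"tx": 0.002,"ty": 0.002,"tz": 0.073,"roll": 0,"jaw": 0}
    - {"tx": 0.002,"ty": 0.002,"tz": 0.073,"roll": 0,"jaw": 0}

```text
time: 22.35
ee_pos: [635.8, 65.1, 28.9]
eef_rot: [0.631, 0.776, -0.0, 0.0]
wrist_force: [-4.5, -0.9, 4.4]
opening: 61.9
gripper_force: 71.3
```

Request:
play_rows:
  series:
    - {"tx": 0,"ty": 0,"tz": 0,"roll": 0,"jaw": 0.9}
    - {"tx": 0,"ty": 0,"tz": 0,"roll": 0,"jaw": 0.9}
    - {"tx": 0,"ty": 0,"tz": 0,"roll": 0,"jaw": 0.9}
    - {"tx": 0,"ty": 0,"tz": -0.08,"roll": 0,"jaw": 0.9}
    - {"tx": 0,"ty": 0,"tz": -0.18,"roll": 0,"jaw": 0.9}
    - {"tx": 0,"ty": 0,"tz": -0.3,"roll": 0,"jaw": 0.9}
    - {"tx": 0,"ty": 0,"tz": -0.4,"roll": 0,"jaw": 0.9}
    - {"tx": 0,"ty": 0,"tz": -0.4,"roll": 0,"jaw": 0.9}

```text
time: 23.15
ee_pos: [639.9, 66.3, 194.7]
eef_rot: [0.631, 0.776, 0.004, 0.004]
wrist_force: [-0.2, 1.0, -0.3]
opening: 76.6
gripper_force: 0.0
```

```bash
python3 go.py a:.002,.002,.073,0 a:0,0,-.4,0 400,-400,250
```

```text
[400.0, -400.0, 250.0] -> t [-1.0183 -0.8162 -0.1554] roll 0
cmd [636.3  65.5 187.8 101.8] close 11.8 meas [639.9  66.3 194.7] open 76.6 F [-0.2  1.  -0.3] j [ 0.17  0.56 -0.46  1.65  0.29  0.99 -0.17]
```

Clear the arm toward the near right, so both cameras can see, staying high.

Request:
play_rows:
  series:
    - {"tx": -0.12,"ty": -0.1,"tz": -0.1,"roll": 0,"jaw": 0.9}
    - {"tx": -0.22,"ty": -0.18,"tz": -0.15,"roll": 0,"jaw": 0.9}
    - {"tx": -0.33,"ty": -0.27,"tz": -0.15,"roll": 0,"jaw": 0.9}
    - {"tx": -0.44,"ty": -0.36,"tz": -0.15,"roll": 0,"jaw": 0.9}
    - {"tx": -0.55,"ty": -0.45,"tz": -0.15,"roll": 0,"jaw": 0.9}
    - {"tx": -0.66,"ty": -0.53,"tz": -0.15,"roll": 0,"jaw": 0.9}
    - {"tx": -0.77,"ty": -0.61,"tz": -0.15,"roll": 0,"jaw": 0.9}
    - {"tx": -0.85,"ty": -0.68,"tz": -0.15,"roll": 0,"jaw": 0.9}

```text
time: 23.95
ee_pos: [460.0, -281.7, 247.4]
eef_rot: [0.631, 0.776, -0.0, 0.0]
wrist_force: [2.1, -0.7, -0.5]
opening: 76.7
gripper_force: 0.0
```

```bash
python3 go.py a:-.85,-.68,-.15,0 250,-580,250
```

```text
[250.0, -580.0, 250.0] -> t [-0.5321 -0.5953 -0.0055] roll 0
cmd [ 439.6 -323.   247.8  101.8] close 11.8 meas [ 460.  -281.7  247.4] open 76.7 F [ 2.1 -0.7 -0.5] j [ 0.82  0.32 -0.4   1.86  0.14  1.    0.56]
```

Request:
play_rows:
  series:
    - {"tx": -0.53,"ty": -0.59,"tz": 0,"roll": 0,"jaw": 0.9}
    - {"tx": -0.53,"ty": -0.59,"tz": 0,"roll": 0,"jaw": 0.9}
    - {"tx": -0.53,"ty": -0.59,"tz": 0,"roll": 0,"jaw": 0.9}
    - {"tx": -0.53,"ty": -0.59,"tz": 0,"roll": 0,"jaw": 0.9}
    - {"tx": -0.53,"ty": -0.59,"tz": 0,"roll": 0,"jaw": 0.9}
    - {"tx": -0.53,"ty": -0.59,"tz": 0,"roll": 0,"jaw": 0.9}
    - {"tx": -0.53,"ty": -0.59,"tz": 0,"roll": 0,"jaw": 0.9}
    - {"tx": -0.53,"ty": -0.59,"tz": 0,"roll": 0,"jaw": 0.9}

```text
time: 24.75
ee_pos: [270.3, -538.0, 246.6]
eef_rot: [0.633, 0.774, -0.0, -0.0]
wrist_force: [0.7, 1.2, -0.5]
opening: 77.0
gripper_force: 0.0
```

```bash
python3 - <<'E'
from h import *
o=np.zeros((600,800,3),np.uint8)
T=np.array(cam("top")["image"]);S=np.array(cam("side")["image"])
a=cv2.resize(T[125:260,150:430],None,fx=2,fy=2,interpolation=cv2.INTER_CUBIC);b=cv2.resize(S[75:265,245:395],None,fx=1.7,fy=1.7,interpolation=cv2.INTER_CUBIC)
o[:270,:560]=a; o[272:272+b.shape[0],:b.shape[1]]=b
cv2.imwrite("pics/end.png",o[:,:,::-1])
E
```

```text
(no output)
```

View pics/end.png

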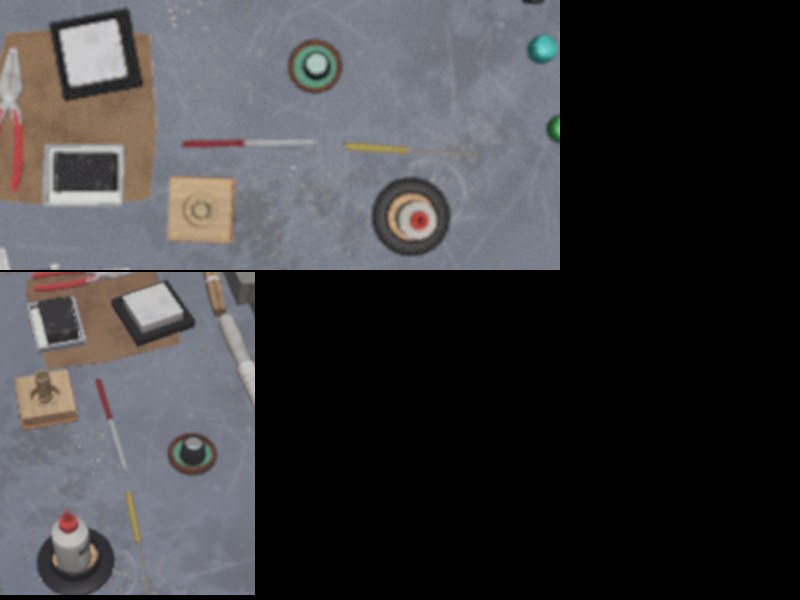

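All five appear in their holders. One numeric check before handing in.

```bash
cat > m3.py <<'E'
import re
src=open("m2.py").read().split("B=big(c)")[0].split("red=")[0]
exec(src)
c=cam("top"); s=cam("side"); B=big(c); h=cv2.cvtColor(B,cv2.COLOR_RGB2HSV).astype(int); A=big(s); g=cv2.cvtColor(A,cv2.COLOR_RGB2HSV).astype(int)
w=lambda h:(h[...,2]>150)&(h[...,1]<60); d=lambda h:(h[...,2]<75)
rect("bench vs 635.6,64.6",blob(w(h),197,151,19),26); rect("rubber",blob(d(h)|w(h),198,152,25),14)
rect("charcoal vs 497.8,75.5",blob(d(h),193,211,19),31)
def tri(n,pa,pb):
    (o1,d1),(o2,d2)=ray(c,*pa),ray(s,*pb); k=np.linalg.lstsq(np.c_[d1,-d2],o2-o1,rcond=None)[0]; P,Q=o1+k[0]*d1,o2+k[1]*d2
    print(n,np.round((P+Q)/2,1),"gap",round(np.linalg.norm(P-Q),1))
def ctr(p): return np.array(cv2.minAreaRect(p.astype(np.float32))[0])
red=lambda h:((h[...,0]<8)|(h[...,0]>172))&(h[...,1]>130)
tri("cap (454.6,-298.9,92.6)",ctr(blob(red(h),359,235,12)),ctr(blob(red(g),285,231,12)))
L=lambda h:(h[...,1]<60)&(h[...,2]>120)&~((h[...,0]>60)&(h[...,0]<88)&(h[...,1]>45))
tri("lens (626.6,-186.2,31)",ctr(blob(L(h),308,157,8)),ctr(blob(L(g),358,177,8)))
E
python3 m3.py
```

```text
bench vs 635.6,64.6 [636.3  65.3] [65.5 65.7] 12.0
rubber [635.7  64.4] [91.5 91.4] 11.9
charcoal vs 497.8,75.5 [501.7  69.3] [40.9 68.7] 1.2
cap (454.6,-298.9,92.6) [ 453.1 -300.1   89.8] gap 0.6
lens (626.6,-186.2,31) [ 627.4 -187.6   31.1] gap 0.1
```

```bash
cat >> m3.py <<'E'
print()
for t in(90,105,120): rect(f"char{t}",blob((h[...,2]<t),193,211,17),31)
for t in(120,140): rect(f"panrim{t}",blob((h[...,2]>t)&(h[...,1]<60),192,212,24),14)
E
python3 m3.py | sed 1,/^$/d
```

```text
char90 [501.7  69.3] [42.1 69.8] 1.2
char105 [501.7  69.3] [43.2 71. ] 1.2
char120 [501.8  69.3] [44.3 72.1] 1.2
panrim120 [489.8  74.7] [ 89.3 108.2] 0.6
panrim140 [496.9  75.7] [75.  94.3] 0.7
```

```bash
python3 -c "
from plant import *
print(job_done())"
```

```text
the job is handed in; nothing more can be done
None
```

I handed the job in at about 25 s of robot time. All five things look upright and seated in their holders, but the system returned no verdict; the closest fit is the charcoal block, about 8 mm off the pan's centre (10 mm allowed).

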